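# Rebuild the drive stack of a coffee grinder after cleaning

## Task

The coffee grinder has been stripped for cleaning: put its drive stack back on the upright spindle in order of bore, first the plain spacer ring right down on the boss, then the toothed burr (teeth up), then the small thick washer on the burr's hub. The burr drives through a cross-pin, so rest it lightly on the pin and turn it by feel until its underside slots drop over the pin and it sits flat on the spacer; never force a part down, because the pin bends. Leave the removed hopper, the big upper burr ring and the other kitchen things where they are.

Things in the scene. Friction and masses are not known exactly. Their poses are not given: they have to be found in the camera images.
- grinder: The grinder's motor base, hopper and top cover taken off: a dark steel box 150 x 150 x 80 mm, chute on its front (-x) face, round aluminium deck on top (140 mm across, 90 mm above the worktop, lip to 95 mm). Does not move. Origin: on the worktop under the spindle's axis. In the deck's middle a steel boss, 34 mm across at its flat top, carries the upright stepped spindle.
- boss_top (a point): Middle of the boss's flat top, on the spindle's axis, 104 mm above the worktop: where the spacer's underside comes to rest. Spindle above it: journal 22 mm in diameter up to 7.5 mm, shaft 14 mm in diameter from there to 27 mm, stud 10 mm in diameter from 29 mm. Fixed to the base, as all these points are: they do not turn or sink with the spindle. z up.
- cross_pin (a point): On the axis 14 mm above boss_top: centre of the square cross-pin through the spindle, level, 5.5 mm wide, 5 mm high, 22 mm end to end. Which way it points differs every time and is not measured. The spindle floats on a wave spring: it gives at about 3 N, sinks 1 mm for each 2 N more and is solid after 3 mm (about 9 N). It turns only stiffly, with the geared motor (about 0.08 N m).
- burr_seat (a point): On the axis 10 mm above boss_top: where the burr's underside comes to rest, on the seated spacer. A burr that only rests on top of the cross-pin stands 6.5 mm higher (3.5 mm higher with the spindle's spring pressed solid).
- washer_seat (a point): On the axis 30 mm above boss_top: where the washer's underside comes to rest, on the hub of the seated burr.
- spindle_tip (a point): The tip of the spindle, 46 mm above boss_top, as it stands unloaded. The 10 mm stud is coned over its last 4 mm to 5 mm at the tip.
- spacer: The spacer: a plain smooth steel ring, 44 mm outside, bore 24 mm, 10 mm high, 60 g, lying flat. Its bore passes over the cross-pin and the 22 mm journal with 1 mm to spare all round. Origin: centre of its underside, z up along the bore.
- burr: The burr: a steel disc 54 mm across, bore 16 mm, about 140 g, teeth up. Rim a plain cylinder 14 mm high, teeth to 16.5 mm, smooth hub 31 mm across and 20 mm high. Two crossed slots, 7 mm wide and 8 mm deep, run right across its underside along its own x and y axes (four notches in the rim): it drops over the pin at each quarter turn, within about 4 degrees. Origin: centre of its underside.
- washer: The clamp washer: a small thick plain steel ring, 34 mm outside, bore 12 mm, 8 mm high, 30 g, lying flat. Origin: centre of its underside, z up along the bore.
- upper_burr: Bystander: the removed upper burr, a wide toothed steel ring 74 mm outside with a 44 mm hole, 12 mm high. Origin: centre of its underside.
- hopper: Bystander: the removed bean hopper, a clear plastic funnel standing mouth down, 121 mm across, 114 mm high. Origin: centre of its foot.
- teaspoon: Bystander: a steel teaspoon, 130 mm long, lying on the worktop in front of the grinder. Origin: its middle, underside.
There are look-alikes about, which are no part of the job. What is shaped like the washer but green is not meant.

How it is judged:
By the outcome, as a careful person would: the job done as asked, in the order asked, and still so for the second after the job is handed in, with the robot touching nothing.
It also fails if it takes over 72 s, if anything falls off the work surface, if the arm or the gripper's body presses on something with over 40 N, if the wrist force passes 120 N, or if a joint passes its speed limit or range.

## Robot

A 6-joint arm with a two-finger parallel gripper is mounted at the origin on a cart in front of the work surface, level with it; the furniture and walls round the work are solid. World frame = base frame: x ahead of the robot, y to its left, z up, the work surface at z = 0. Lengths are in mm, angles in rad, forces in N, time in s.
With the tool pointing down it reaches from about 400 to 825 mm from the base axis. Payload 7 kg.
Tool frame: the origin (TCP) lies at the very end of the fingers, on their centre line; the grasp point (between the pads) lies 19 mm behind it; z points along the fingers, y is the line along which they close (so a half turn about z gives the same grasp; the last joint's range is limited). The gripper opens to 88 mm and grips with 3 to 60 N. Pads are 19 mm wide; open, the fingers measure 130 mm over their backs; the gripper's body (78 mm by 193 mm) begins 47 mm behind the grasp point.
Start: joints at [-1.003, 0.359, 0.012, 0, -1.224, -0.288], TCP at [186.384, -648.734, 226.561] pointing down, gripper open.
Joint ranges: [-3.07, 3.07], [-1.43, 2.12], [-1.02, 1.25], [-3.03, 1.67], [-3.05, -0], [-3.03, 3.03]. Speed limits (rad/s): [2.39, 2.39, 3.01, 3.14, 3.14, 3.14].

## Interface

Orientations are given as a unit quaternion [x, y, z, w].
In Python, from plant import bot gives the robot as it stands. Calls block until the motion is done:
- bot.move_ptp(position, orientation): joint-space move of the TCP to a pose.
- bot.line_to(position, velocity=150, ori=None): straight line of the TCP; ori=None keeps the orientation; velocity is the mean speed in mm/s.
- bot.move_joints(angles): joint-space move.
- bot.move_gripper(opening, force=None): finger opening in mm; force is the grip in N (None keeps the last); returns when the fingers have stopped.
- bot.pause(seconds).
- bot.solve_ik(position, orientation): joint angles nearest the present ones, or None.
- bot.read_state(): the state.
- bot.camera(name): name is "side" or "top"; returns the picture (480x640x3 uint8, red, green, blue); there is no depth.
- bot.get_calibration(name): a dict with "fx", "fy", "cx", "cy" (pixels), "view" (4x4, takes a point from world to camera coordinates). Camera axes: x right, y up, looking along -z (the intrinsics and any distortion apply to the point x, -y, -z); pixel columns grow to the right and rows downward; lengths in mm; the calibration is good to about 2 mm. A picture is of the moment at which its call begins. get_calibration takes no time and is no camera call.
A pose or a line that the arm cannot do raises bot.Unreachable and nothing moves.
- bot.close_job(): hands the job in; it is judged then, once.
The state is a dict: "t": time; "joint_pos": joint angles; "qvel": joint speeds; "tau": joint torques, N m; "tcp_pos": TCP position; "eef_rot": TCP orientation; "contact_force": force on the tool from outside, world axes, zero at the start; "moment": the same for the moment, N m; "width": finger opening in mm; "finger_force": force on a finger pad.
Only numpy, scipy, OpenCV 4.12 (cv2) and the standard library are available. Lean on these libraries where they do the work, as an engineer would, in place of code of your own. Each camera call takes 0.05 s, during which the arm holds its last target. There are 200 camera calls.

## Working session

There is one attempt and no reset: what is moved stays moved. The work goes in short steps, each a Python script; the robot and the scene stay as the last script left them, time stands still between calls to the robot, and variables do not carry over. Pictures are saved under pics/ and viewed, at most 10 in all, crops included, and the job is handed in when it is done.

```bash
mkdir -p pics; ls
python3 - <<'E'
from plant import bot
import cv2
for n in("side","top"):
    cv2.imwrite(f"pics/{n}0.png",bot.camera(n)[:,:,::-1]); print(n,bot.get_calibration(n))
print(bot.read_state())
E
```

```text
pics
side {'fx': 582.6045702646431, 'fy': 582.6045702646431, 'cx': 315.2102638887775, 'cy': 252.4504806492074, 'view': array([[ 9.95410853e-01, -9.40722854e-02, -1.75396391e-02,
        -5.79032589e+02],
       [ 5.99924130e-02,  4.70676190e-01,  8.80264071e-01,
        -1.52398609e+02],
       [-7.45529624e-02, -8.77276655e-01,  4.74159811e-01,
        -1.32764072e+03],
       [ 0.00000000e+00,  0.00000000e+00,  0.00000000e+00,
         1.00000000e+00]])}
top {'fx': 460.5295727282771, 'fy': 460.5295727282771, 'cx': 324.9415958150307, 'cy': 241.295822925697, 'view': array([[-2.52802008e-02, -9.99320494e-01,  2.68227881e-02,
        -1.53358767e+01],
       [ 9.87170476e-01, -2.07233852e-02,  1.58319274e-01,
        -6.07338167e+02],
       [-1.57655836e-01,  3.04810075e-02,  9.87023579e-01,
        -9.68823749e+02],
       [ 0.00000000e+00,  0.00000000e+00,  0.00000000e+00,
         1.00000000e+00]])}
{'t': 0.1, 'joint_pos': array([-1.00289812e+00,  3.59319604e-01,  1.12002533e-02, -2.77545760e-04,
       -1.22411666e+00, -2.88069334e-01]), 'qvel': array([ 0.00057266, -0.0010024 ,  0.00050568,  0.00082676,  0.0003802 ,
       -0.00074885]), 'tau': array([-2.95142898e-03, -5.84163702e+01,  2.93753368e+01,  7.01536596e+00,
        1.02256189e-02, -4.84033421e-05]), 'tcp_pos': array([ 186.26415824, -648.36076036,  225.74082579]), 'eef_rot': array([-1.39411569e-01,  9.90234255e-01,  7.09070475e-04, -1.80047399e-04]), 'contact_force': array([ 0.14748187, -0.38053766, -0.20159976]), 'moment': array([-0.0027978 , -0.00671591, -0.0096802 ]), 'finger_force': 0.0, 'width': 87.48752574309808}
```

View pics/side0.png

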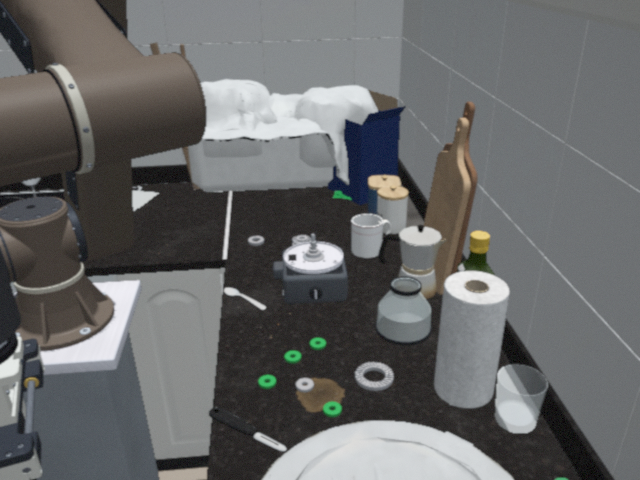

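View pics/top0.png

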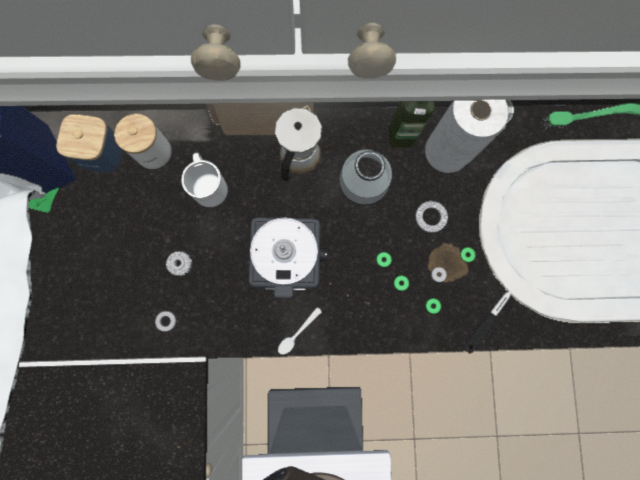

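Top view: spacer at (165,321), burr at (178,263), spindle at (284,250), grey washer at (438,274), with green look-alikes at (384,259), (401,283), (433,306) and (468,255). The upper burr is at (432,216). The washer is the grey ring on the brown stain. I'll enlarge these to confirm.

Run:
```python
import cv2,numpy as np
t=cv2.imread("pics/top0.png");s=cv2.imread("pics/side0.png")
def c(im,u,v,w,h,k): return cv2.resize(im[v:v+h,u:u+w],None,fx=k,fy=k,interpolation=cv2.INTER_CUBIC)
# each tile 400x300 = 8x of 50x37
tiles=[c(t,153,248,50,37,8),c(t,140,303,50,37,8),c(t,413,256,50,37,8),c(t,259,232,50,37,8)]
cv2.imwrite("pics/ct.png",np.vstack([np.hstack(tiles[:2]),np.hstack(tiles[2:])]))
tiles=[c(s,277,225,50,37,8),c(s,232,222,50,37,8),c(s,280,366,50,37,8),c(s,288,228,50,37,8)]
cv2.imwrite("pics/cs.png",np.vstack([np.hstack(tiles[:2]),np.hstack(tiles[2:])]))
```

```text
(no output)
```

View pics/ct.png

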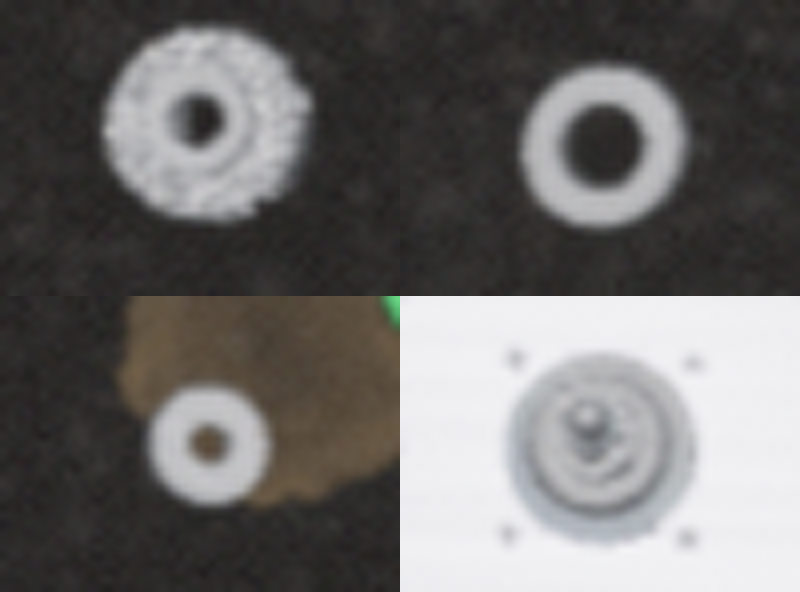

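View pics/cs.png

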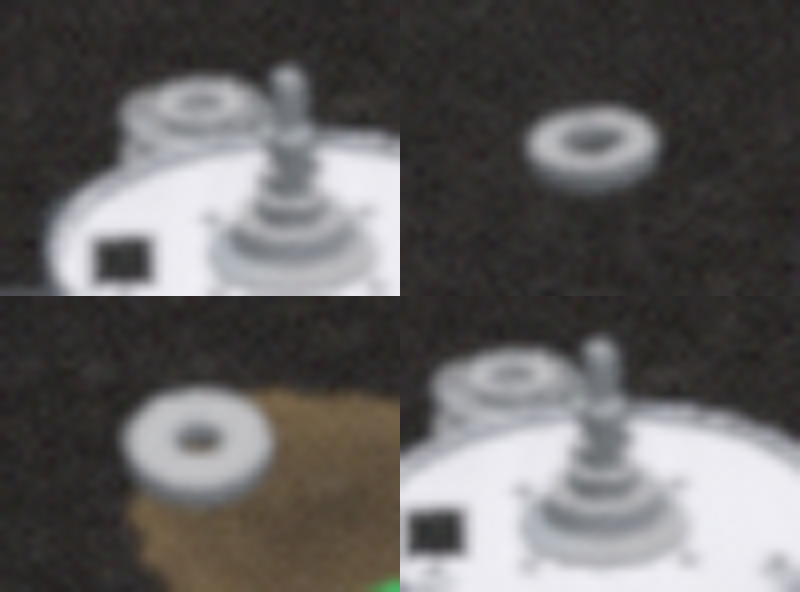

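Burr (teeth, hub), plain spacer and grey washer are confirmed; the spindle sits on a round boss. Triangulating next.

```bash
cat > h.py <<'E'
import numpy as np
from plant import bot
from scipy.spatial.transform import Rotation as R
def P(n):
    c=bot.get_calibration(n); K=np.array([[c["fx"],0,c["cx"]],[0,c["fy"],c["cy"]],[0,0,1]])
    return K@np.diag([1,-1,-1])@c["view"][:3]
def tri(a,b):
    import cv2
    X=cv2.triangulatePoints(P("top"),P("side"),np.float64(a),np.float64(b))[:,0]; return X[:3]/X[3]
def proj(n,X):
    p=P(n)@np.r_[X,1]; return p[:2]/p[2]
def ray_z(n,uv,z):
    M=P(n); A=np.array([M[0]-uv[0]*M[2],M[1]-uv[1]*M[2]])
    return np.linalg.solve(A[:,:2],-(A[:,2]*z+A[:,3]))
def down(yaw):  # tool down; finger-closing line y at angle yaw from world x
    y=np.array([np.cos(yaw),np.sin(yaw),0]); z=np.array([0,0,-1.]); x=np.cross(y,z)
    return R.from_matrix(np.c_[x,y,z]).as_quat()
E
python3 - <<'E'
from h import *
np.set_printoptions(precision=1,suppress=True)
def px(u0,v0,x,y): return (u0+(x+.5)/8-.5, v0+(y+.5)/8-.5)
obs={"burr":(px(153,248,200,121),px(277,225,202,102),20),
"spacer":(px(140,303,203,145),px(232,222,193,139),10),
"washer":(px(413,256,209,148),px(280,366,198,141),8),
"tip":(px(259,232,190,121),px(277,225,287,70),150),
"boss":(px(259,232,199,142),px(277,225,291,222),104)}
for k,(a,b,z) in obs.items():
    X=tri(a,b); print(k,X,"reproj",proj("top",X)-a,"ray top",ray_z("top",a,z),"ray side",ray_z("side",b,z), "r",np.hypot(*X[:2]))
s=bot.read_state(); y=R.from_quat(s["eef_rot"]).as_matrix(); print(y)
for n,p in {"burr":(470,223),"grind":(530,0),"wash":(480,-300)}.items():
    for yaw in(0,np.pi/2,-np.pi/2,np.pi): print(n,yaw,bot.solve_ik([*p,200],down(yaw)))
E
```

```text
burr [571.7 300.3  21.3] reproj [-0.  -0.9] ray top [569.9 300.5] ray side [573.1 303.1] r 645.7761592865007
spacer [443.6 327.7  10.9] reproj [-0.  -0.5] ray top [442.6 327.9] ray side [444.2 329.5] r 551.523304050706
washer [ 533.  -289.     8.2] reproj [-0.  -0.5] ray top [ 531.9 -289. ] ray side [ 533.7 -288.6] r 606.2948114877239
tip [582.6  58.2 152.5] reproj [-0.  -0.7] ray top [581.6  58.3] ray side [583.9  63.5] r 585.4944942952708
boss [583.5  59.1 102.1] reproj [-0.  -0.1] ray top [582.9  58.9] ray side [583.4  55.6] r 586.4878756153641
[[-1.  -0.3 -0. ]
 [-0.3  1.   0. ]
 [ 0.   0.  -1. ]]
burr 0 [ 0.8  0.1 -0.4  0.  -1.1  2.3]
burr 1.5707963267948966 [ 0.8  0.1 -0.4  0.  -1.1 -2.4]
burr -1.5707963267948966 [ 0.8  0.1 -0.4  0.  -1.1  0.8]
burr 3.141592653589793 [ 0.8  0.1 -0.4  0.  -1.1 -0.8]
grind 0 [ 0.4  0.1 -0.3  0.  -1.1  2.8]
grind 1.5707963267948966 [ 0.4  0.1 -0.3  0.  -1.1 -1.9]
grind -1.5707963267948966 [ 0.4  0.1 -0.3  0.  -1.1  1.2]
grind 3.141592653589793 [ 0.4  0.1 -0.3  0.  -1.1 -0.4]
wash 0 [-0.2  0.2 -0.3  0.  -1.1 -2.9]
wash 1.5707963267948966 [-0.2  0.2 -0.3  0.  -1.1 -1.4]
wash -1.5707963267948966 [-0.2  0.2 -0.3  0.  -1.1  1.8]
wash 3.141592653589793 [-0.2  0.2 -0.3  0.  -1.1  0.2]
```

```bash
cat >> h.py <<'E'
np.set_printoptions(precision=2,suppress=True)
def st(tag=""):
    s=bot.read_state(); print(tag,"t%.2f"%s["t"],"tcp",s["tcp_pos"],"F",s["contact_force"],"M",s["moment"],"w%.2f ff%.1f"%(s["width"],s["finger_force"])); return s
E
python3 - <<'E'
from h import *
c=[583,59]; A=-np.pi/2
bot.move_gripper(40,3)
bot.move_ptp([*c,175],down(A)); st("above")
bot.line_to([*c,137],80); st("down")
bot.move_gripper(0,3); s=st("gripA"); 
bot.move_gripper(35,3); st("open")
bot.line_to([*c,137],150,down(A+np.pi/2)); st("rot")
bot.move_gripper(0,3); st("gripB")
bot.move_gripper(35,3)
bot.line_to([*c,175],150); st("up")
E
```

```text
above t3.91 tcp [583.1   58.32 175.03] F [ 0.62 -0.16  0.02] M [-0.06  0.15  0.03] w40.00 ff0.0
down t4.53 tcp [583.19  58.94 137.02] F [0.29 0.19 0.31] M [-0.07  0.14 -0.01] w39.83 ff0.0
gripA t5.13 tcp [583.1   58.94 137.19] F [ 0.45 -0.52  0.6 ] M [-0.2   0.23 -0.01] w9.63 ff3.0
open t5.80 tcp [583.    59.   136.98] F [ 0.4   0.08 -0.33] M [-0.08  0.14 -0.01] w35.25 ff0.0
rot t7.52 tcp [583.    59.02 136.99] F [ 1.1   0.31 -0.  ] M [-0.1   0.05 -0.  ] w34.82 ff0.0
gripB t8.06 tcp [583.63  59.07 137.12] F [ 2.51 -0.46 -1.64] M [-0.32 -1.19  0.  ] w9.50 ff3.0
up t9.12 tcp [583.31  59.19 175.76] F [ 0.15  0.04 -2.04] M [-0.17  0.1  -0.02] w35.01 ff0.0
```

```bash
cat >> h.py <<'E'
S=np.array([583.7,58.95]); A=-np.pi/2
def F(n=4):
    f=[]
    for _ in range(n): f.append(bot.read_state()["contact_force"]); bot.pause(.02)
    return np.mean(f,0)
def pick(xy,w,z,wide,yaw0=0.,force=20,lift=200):
    bot.move_gripper(wide,3)
    bot.move_ptp([*xy,z+45],down(yaw0)); bot.line_to([*xy,z],120); st("at")
    bot.move_gripper(w-8,3); st("close1"); bot.move_gripper(w+14,3)
    bot.line_to([*xy,z],300,down(A)); bot.move_gripper(w-8,force); s=st("grip")
    if abs(s["width"]-w)>2: raise SystemExit("width off")
    bot.line_to([*xy,lift],250); st("lift"); return s["tcp_pos"][2]
def lower(z_end,step,v,fmax,base):
    """step down until z_end or upward force over fmax; returns force rise"""
    while 1:
        p=bot.read_state()["tcp_pos"]; z=max(z_end,p[2]-step)
        bot.line_to([*S,z],v); f=F(3)-base; 
        if f[2]>fmax or z<=z_end: st("low"); print("dF",f); return f
E
python3 - <<'E'
from h import *
zg=pick([444,328],44,3,64)
bot.move_ptp([*S,104+zg+55],down(A)); st("over"); 
bot.pause(.15); b=F(); print("base",b,"zg",zg)
bot.line_to([*S,104+zg+20],80); st("tip"); print("dF",F()-b)
import cv2
for n in("side","top"): cv2.imwrite(f"pics/{n}1.png",bot.camera(n)[:,:,::-1])
E
```

```text
at t11.61 tcp [444.56 327.66   3.24] F [-0.67 -0.13 -0.13] M [-0.07  0.01  0.  ] w63.94 ff0.0
close1 t12.07 tcp [444.19 328.32   3.51] F [ 0.22 -0.4   3.29] M [-0.19  0.11  0.02] w44.56 ff3.0
grip t14.72 tcp [443.98 327.97   3.  ] F [-0.78 -0.72  0.55] M [-0.1   0.08  0.06] w42.79 ff20.0
lift t15.67 tcp [443.28 327.35 198.6 ] F [-0.58  0.07 -1.59] M [-0.12  0.16  0.  ] w42.27 ff20.0
over t16.83 tcp [583.61  59.68 161.84] F [-0.66  0.07 -0.54] M [-0.04  0.16  0.01] w42.48 ff20.0
base [-0.02  0.58 -0.94] zg 2.9955534264762584
tip t17.63 tcp [583.82  58.94 126.94] F [ 0.09 -0.56 -0.11] M [-0.08  0.1   0.03] w42.72 ff20.0
dF [-0.11 -1.1   0.52]
```

Run:
```python
from h import *
b=np.array([0,.2,-.8])
for zt in (120.5,117,114,111,108,107.3):
    bot.line_to([*S,zt],40); f=F(3)-b; s=st("z%.1f"%zt); print(f)
    if f[2]>3: break
```

```text
z120.5 t18.16 tcp [583.6   58.86 120.36] F [ 0.05  0.45 -0.47] M [-0.14  0.17 -0.03] w42.17 ff20.0
[ 0.31 -0.29  0.49]
z117.0 t18.46 tcp [583.64  58.93 116.87] F [-0.51  0.36 -0.82] M [-0.09  0.12  0.03] w42.51 ff20.0
[ 0.25 -0.21  0.32]
z114.0 t18.76 tcp [583.61  58.9  113.88] F [ 0.09 -0.79 -1.54] M [-0.1  0.1  0. ] w42.48 ff20.0
[ 0.38 -0.25  0.66]
z111.0 t19.06 tcp [583.62  58.9  110.88] F [-0.82 -0.13 -0.42] M [-0.13  0.14  0.01] w42.18 ff20.0
[-0.32 -0.39  0.28]
z108.0 t19.36 tcp [583.61  58.91 107.87] F [ 0.08 -0.57  0.3 ] M [-0.08  0.13 -0.02] w42.17 ff20.0
[-0.08 -0.48 -0.13]
z107.3 t19.66 tcp [583.68  58.93 107.3 ] F [-0.02 -0.2  -0.77] M [-0.06  0.22 -0.  ] w42.21 ff20.0
[-0.07 -0.1  -0.14]
```

Run:
```python
from h import *
print("mug rim",tri((205,175),(368,219)), [ray_z("top",(205,175),z) for z in (60,90)], "rim near edge",ray_z("top",(208,191),85))
bot.move_gripper(62,3); st("released")
bot.line_to([*S,175],200); st("up")
```

```text
mug rim [744.7  223.44 102.99] [array([759.58, 233.46]), array([750.12, 226.46])] rim near edge [715.88 220.66]
released t20.25 tcp [583.7   58.96 107.31] F [ 0.26  0.8  -0.12] M [-0.12  0.16  0.  ] w61.83 ff0.0
up t20.74 tcp [583.84  59.12 175.78] F [-0.13  0.71 -1.22] M [-0.13  0.18 -0.01] w62.05 ff0.0
```

Run:
```python
from h import *
zg=pick([571.5,300.5],54,3,74)
bot.move_ptp([*S,104+zg+53],down(A)); bot.pause(.15); b=F(); st("over"); print("base",b,"zg",zg)
bot.line_to([*S,104+zg+30],80)
for h in (27,24,21,18):
    bot.line_to([*S,104+zg+h],40); f=F(3)-b; s=st("h%.1f"%h); print(f)
    if f[2]>3: break
```

```text
at t22.88 tcp [571.95 300.13   3.42] F [ 0.18  0.88 -0.36] M [-0.09  0.01 -0.04] w73.60 ff0.0
close1 t23.35 tcp [571.73 300.74   3.57] F [-1.07 -0.73  4.06] M [-0.22  0.18 -0.03] w53.43 ff3.0
grip t26.00 tcp [571.52 300.53   3.  ] F [-0.63 -1.18  0.33] M [-0.04  0.14  0.01] w53.23 ff20.0
lift t26.94 tcp [570.57 299.97 198.28] F [-0.52 -0.36 -2.25] M [-0.13  0.17 -0.05] w53.16 ff20.0
over t28.12 tcp [583.91  60.13 160.  ] F [-0.4   0.32 -0.63] M [-0.06  0.16  0.  ] w53.41 ff20.0
base [-0.53  0.36 -1.37] zg 3.001170612458342
h27.0 t28.86 tcp [583.84  58.97 134.27] F [ 0.22 -0.92 -1.46] M [-0.07  0.14 -0.02] w53.46 ff20.0
[ 0.22 -0.37  0.21]
h24.0 t29.16 tcp [583.64  58.91 130.96] F [-1.36 -0.02  0.05] M [-0.08  0.18 -0.04] w53.42 ff20.0
[ 0.96 -0.64  0.29]
h21.0 t29.46 tcp [583.63  58.91 127.85] F [-0.87  0.18 -0.85] M [-0.07  0.11 -0.02] w53.26 ff20.0
[ 0.96 -0.3   0.3 ]
h18.0 t29.76 tcp [583.64  58.91 124.87] F [ 0.27  0.14 -0.72] M [-0.11  0.14  0.04] w53.39 ff20.0
[ 0.16  0.13 -0.12]
```

Run:
```python
from h import *
b=np.array([-.3,.2,-1.25]); Z0=107.0
h=17.0; f=[0]*3
while h>=14.9:
    bot.line_to([*S,Z0+h],20); f=F(4)-b; print("h%.2f"%h,f)
    if f[2]>2.5: break
    h-=.4
s=st("pressed")
if f[2]>2.5:
    q0=np.array(bot.solve_ik([*S,Z0+h],down(A)))
    for i in range(1,25):
        q=q0.copy(); q[5]-=np.radians(4*i); bot.move_joints(q); f=F(4)-b
        s=bot.read_state(); print(4*i,"%.2f"%s["t"],f,"Mz %.3f z%.2f"%(s["moment"][2],s["tcp_pos"][2]))
        if f[2]<1.2: break
    st("end")
```

```text
h17.00 [ 0.66  0.02 -0.32]
h16.60 [ 0.24 -0.34 -0.25]
h16.20 [ 0.45 -0.2   0.28]
h15.80 [ 0.59 -0.21 -0.08]
h15.40 [ 0.04 -0.39 -0.26]
h15.00 [ 0.27 -0.57 -0.41]
pressed t31.66 tcp [583.69  58.94 121.98] F [-0.35  0.3  -1.75] M [-0.11  0.14  0.01] w53.45 ff20.0
```

Run:
```python
from h import *
b=np.array([-.3,.2,-1.25]); Z0=107.0
for h in (14.5,14,13.5,13,12,11,10.3):
    bot.line_to([*S,Z0+h],20); f=F(4)-b; print("h%.2f"%h,f)
    if f[2]>2.5: break
st("end")
import cv2
cv2.imwrite("pics/side2.png",bot.camera("side")[:,:,::-1])
s=cv2.imread("pics/side2.png"); cv2.imwrite("pics/s2c.png",cv2.resize(s[215:315,250:380],None,fx=5,fy=5,interpolation=cv2.INTER_CUBIC))
```

```text
h14.50 [ 0.52 -0.03  0.29]
h14.00 [ 0.52 -0.18 -0.03]
h13.50 [0.62 0.23 0.15]
h13.00 [ 0.85 -0.14  0.11]
h12.00 [-0.07  0.01 -0.11]
h11.00 [ 0.11 -0.25  0.04]
h10.30 [ 0.41  0.02 -0.17]
end t33.88 tcp [583.7   58.93 117.29] F [ 0.61 -0.27 -1.07] M [-0.09  0.14  0.02] w53.37 ff20.0
```

View pics/s2c.png

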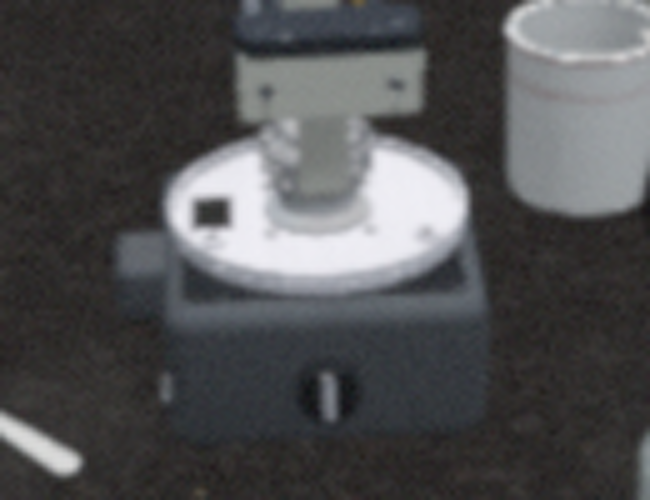

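Run:
```python
from h import *
b=np.array([-.3,.2,-1.25]); Z0=107.0
for h in (10,9.8,9.6):
    bot.line_to([*S,Z0+h],20); f=F(4)-b; print("h%.2f"%h,f)
    if f[2]>2: break
bot.move_gripper(72,3); st("rel")
bot.line_to([*S,180],250); st("up")
bot.move_ptp([560,-100,170],down(A)); st("aside")
import cv2
ims=[bot.camera(n)[:,:,::-1] for n in("side","top")]
for n,i in zip("st",ims): cv2.imwrite(f"pics/{n}3.png",i)
c=[cv2.resize(i[v:v+50,u:u+50],None,fx=8,fy=8,interpolation=cv2.INTER_CUBIC) for i,u,v in((ims[0],288,218),(ims[1],259,225))]
cv2.imwrite("pics/c3.png",np.hstack(c))
```

```text
h10.00 [ 0.4  -0.14  0.42]
h9.80 [-0.38  0.25  2.79]
rel t35.14 tcp [583.71  58.96 116.78] F [1.06 0.12 0.01] M [-0.11  0.18 -0.01] w71.99 ff0.0
up t35.54 tcp [584.32  59.24 181.5 ] F [ 0.1   0.45 -0.5 ] M [-0.07  0.17 -0.04] w71.74 ff0.0
aside t36.23 tcp [ 559.3  -100.8   169.09] F [-0.48 -0.01 -1.13] M [-0.01  0.1  -0.  ] w71.89 ff0.0
```

View pics/c3.png

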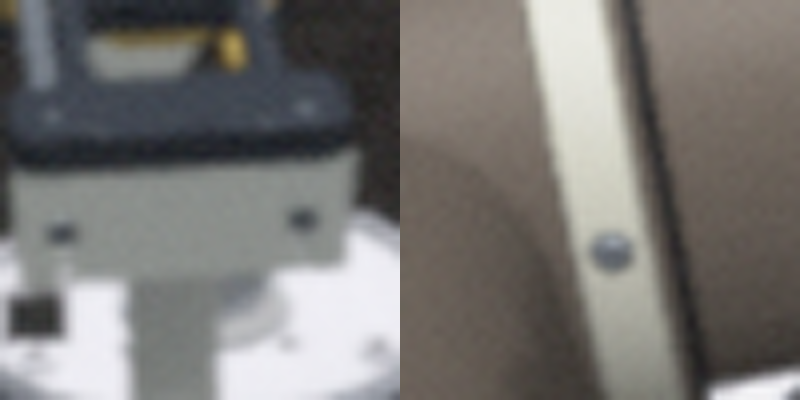

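Run:
```python
from h import *
import cv2
for g in((433,306),(401,283),(468,255)): print("green",ray_z("top",g,8)-[533,-289])
xy=[533,-289];z=2.5;w=34;y0,y1=np.radians([-36,-126])
bot.move_gripper(44,3)
bot.move_ptp([*xy,z+45],down(y0)); bot.line_to([*xy,z],120); st("at")
bot.move_gripper(26,3); st("close1"); bot.move_gripper(41,3)
bot.line_to([*xy,z],300,down(y1)); bot.move_gripper(26,20); s=st("grip")
bot.line_to([*xy,200],250); st("lift")
ims=[bot.camera(n)[:,:,::-1] for n in("side","top")]
for n,i in zip("st",ims): cv2.imwrite(f"pics/{n}4.png",i)
c=[cv2.resize(i[v:v+50,u:u+50],None,fx=8,fy=8,interpolation=cv2.INTER_CUBIC) for i,u,v in((ims[0],288,218),(ims[1],259,225))]
cv2.imwrite("pics/c4.png",np.hstack(c))
```

```text
green [-73.01  17.64]
green [-19.42  87.67]
green [ 41.37 -70.92]
at t38.73 tcp [ 533.42 -288.68    2.79] F [ 0.55 -0.37  0.4 ] M [-0.18  0.08 -0.05] w44.08 ff0.0
close1 t39.08 tcp [ 533.5  -289.04    3.16] F [0.01 0.75 2.57] M [ 0.31  0.01 -0.02] w34.03 ff3.0
grip t41.54 tcp [ 533.   -289.      2.48] F [ 0.01 -0.15 -0.51] M [-0.01  0.12 -0.03] w32.43 ff20.0
lift t42.48 tcp [ 532.11 -288.57  198.47] F [ 0.54  0.13 -0.87] M [-0.04  0.17 -0.01] w32.54 ff20.0
```

View pics/c4.png

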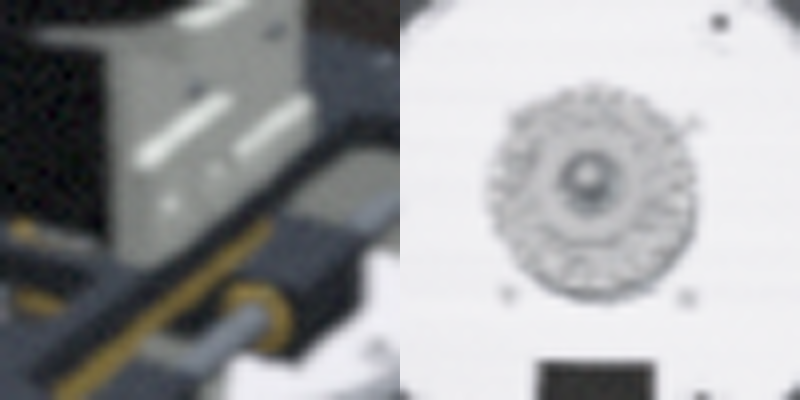

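The burr sits centred on the spindle in the top view; the side view is blocked by the gripper. The height at which the washer makes contact will confirm it is seated.

Run:
```python
from h import *
y1=np.radians(-126); Z=104+2.5
bot.move_ptp([*S,Z+55],down(y1)); bot.pause(.15); b=F(); st("over"); print(b)
for h in (47,44,41,38,36,34,32,31,30.4,30,29.7,29.4):
    bot.line_to([*S,Z+h],40); f=F(3)-b; print(h,f,bot.read_state()["tcp_pos"])
    if f[2]>2.3: break
st("end")
```

```text
over t44.12 tcp [583.83  57.89 161.63] F [-1.03 -0.59 -0.63] M [-0.06  0.07 -0.01] w32.67 ff20.0
[0.22 0.04 0.23]
47 [-0.23  0.6  -0.65] [583.63  58.83 153.27]
44 [-0.22 -0.24 -0.86] [583.64  58.99 150.41]
41 [-0.3  -0.29 -0.61] [583.63  58.93 147.4 ]
38 [-0.01  0.3  -0.61] [583.64  58.93 144.39]
36 [ 0.    0.45 -0.18] [583.66  58.95 142.43]
34 [-0.49  0.23 -0.63] [583.67  58.92 140.44]
32 [ 0.17 -0.43 -0.18] [583.69  58.96 138.42]
31 [-0.53 -0.19 -0.22] [583.68  58.95 137.48]
30.4 [-0.36 -0.68 -0.75] [583.69  58.95 136.87]
30 [ 0.24 -0.13  0.17] [583.76  58.97 136.52]
29.7 [-0.87  0.14  2.74] [583.81  58.97 136.48]
end t47.52 tcp [583.81  58.97 136.48] F [-1.16  0.23  3.34] M [-0.01  0.56  0.02] w32.78 ff20.0
```

Contact came exactly at 30 mm, so the whole stack is seated. I'll release, clear off and look.

Run:
```python
from h import *
import cv2
bot.move_gripper(50,3); bot.line_to([*S,200],200)
bot.move_joints([-1.003,.359,.012,0,-1.224,-.288]); st("away")
ims=[bot.camera(n)[:,:,::-1] for n in("side","top")]
for n,i in zip("st",ims): cv2.imwrite(f"pics/{n}5.png",i)
c=[cv2.resize(i[v:v+50,u:u+50],None,fx=8,fy=8,interpolation=cv2.INTER_CUBIC) for i,u,v in((ims[0],288,218),(ims[1],259,225))]
cv2.imwrite("pics/c5.png",np.hstack(c))
```

```text
away t51.42 tcp [ 187.24 -648.54  226.38] F [-0.22  0.55  0.03] M [-0.02 -0.02 -0.03] w49.66 ff0.0
```

View pics/c5.png

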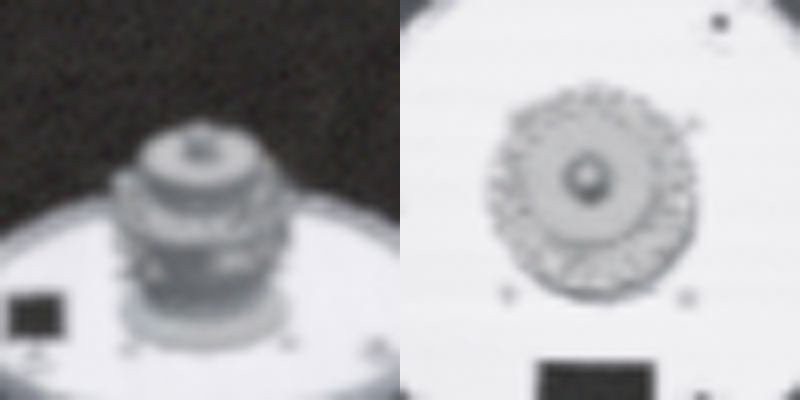

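Spacer, burr and washer stand level and centred, and the stud's tip shows about 8 mm above the washer, as it should.

```bash
python3 -c "
from plant import bot
print(bot.close_job())"
```

```text
the job is handed in; nothing more can be done
None
```

The spacer, burr and washer are back on the spindle in that order, each seated at its expected height by feel; the burr's slots dropped straight over the pin without turning, and I handed the job in at about 51 s.

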